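Close up the spice tray until the stop clicks into its notch

ROBOT

A 7-joint arm with a two-finger parallel gripper is mounted at the origin on a cart in front of the work surface, level with it; the furniture and walls round the work are solid. World frame = base frame: x ahead of the robot, y to its left, z up, the work surface at z = 0. Lengths are in m, angles in degrees, forces in N, time in s.
With the tool pointing down it reaches from about 0.425 to 0.875 m from the base axis. Payload 9.9 kg.
Tool frame: the origin (TCP) lies at the very end of the fingers, on their centre line; the grasp point (between the pads) lies 19 mm behind it; z points along the fingers, y is the direction in which the jaws open and shut (so a half turn about z gives the same grasp; the last joint's range is limited). The gripper opens to 85 mm and grips with 20 to 120 N. Pads are 22 mm wide; open, the fingers measure 114 mm over their backs; the gripper's body (76 mm by 85 mm) begins 54 mm behind the grasp point. The pads swing forward as they close: fully open they stand 13 mm farther back than shut.
Start: joints at [61.891, 32.985, 1.427, 82.34, -0.859, 64.687, -3.237], TCP at [0.267, -0.62, 0.231] pointing down, gripper open.
Joint ranges: [-157.87, 157.87], [-19.46, 123.44], [-87.15, 90], [11.01, 140.99], [-62.26, 242.26], [9.8, 113.94], [-161.44, 161.44]. Speed limits (degrees/s): [127.2, 127.2, 172.46, 172.46, 180, 180, 180].

INTERFACE

Orientations are given as a 3x3 rotation matrix whose columns are the frame's x, y, z axes.
In Python, from bench import get_obs, capture, get_calibration, job gives the robot as it stands. The module is installed in compiled form; this text tells all that it offers.
- The arm moves only by the tool drive_tool, never from a script. Its argument "rows" is a list that holds one entry, the list of rows, each a list of 4 numbers: the shift along the tool's x, y, z in units of 0.02 m (1.0 is 0.02 m), then the turn about the tool's z in units of 4 degrees (1.0 is 4 degrees). In form: [[[x, y, z, yaw], ...]]. A call has 1 to 5 rows; each row shifts and turns the commanded pose from where the row before left it, along the tool's axes as they then stand; what a row does not reach is not made up. A row lasts 1/12 s, in which the tool goes at most 41.7 mm and 7.16 degrees, less where a joint would pass 70% of its speed; a pose out of reach is approached as far as the arm can. A call with a number of a shift or a turn outside -1 to 1 is refused whole. A call with a gripper value outside its range is refused whole. "jaw" is the opening in per cent of the stroke, from 0 (shut) to 100 (fully open), set as the call begins (left out, the last holds). The fingers move at their own pace and stop on an object; the grip force is fixed at half the most. Time passes only in rows, so rows that do not move let the fingers close. It gives the time, the measured TCP pose, the force and the opening at its end, in the units of the state.
- get_obs(): the state, without advancing time (a new reading comes with each control period).
- capture(name): name is "scene" or "top" or "wrist"; returns (picture, depth): 384x512x3 uint8, blue, green, red; 384x512 float32, m along the optical axis (not along the pixel's ray), 0 where there is no reading.
- get_calibration(name): a dict with "K" (3x3 intrinsics, pixels), "camera_from_world" (4x4, takes a point from world to camera coordinates). Camera axes: x right, y up, looking along -z (the intrinsics and any distortion apply to the point x, -y, -z); pixel columns grow to the right and rows downward; lengths in m; the calibration is good to about 2 mm. The wrist camera is an equidistant fisheye: a pixel r from the principal point sees the ray r / f radians off the axis. A picture is of the moment at which its call begins: read the wrist's pose just before it. get_calibration takes no time and is no camera call; for the wrist camera it gives the pose at the moment of the call.
- job.finish_job(): hands the job in, once; it reports no verdict.
The state is a dict: "time_s": time; "joint_positions": joint angles; "joint_vel": joint speeds; "tau": joint torques, N m; "eef_pos": TCP position; "eef_rot": TCP orientation; "ft_force": force on the tool from outside, world axes, zero at the start; "torque": the same for the moment, N m; "gripper_width": finger opening in m.
Only numpy, scipy, OpenCV 4.12 (cv2) and the standard library are available. Lean on these libraries where they do the work, as an engineer would, in place of code of your own. Each camera call takes 0.05 s, during which the arm holds its last target.

TASK

Close up the row of spice jars: push the tray's sliding stop by its red thumb plate toward the jars until it drops into the notch at the orange marks, and leave it resting in the notch. Only push the plate with the fingertips, do not grip or lift anything; go no further than the notch so that the jars are not squeezed, keep them standing in the tray, and leave the other things on the worktop alone.

Things in the scene. Friction and masses are not known exactly. Their poses are not given: they have to be found in the camera images.
- tray: a low pale wooden spice tray, 104 mm deep and 380 mm long, fixed to the worktop. Origin: underside, in the middle of the jar channel's width; x across the tray (away from the robot at yaw 0), y along it toward the closed end, z up. Channel floor 8 mm up, front lip 26 mm high, closed end wall (inner face y = 175 mm) 60 mm high; an aluminium rail runs along the far side at x = 37 mm. The other end is open.
- stop (a joint): travel of the black sliding stop along the tray's +y, in m: 0 as far open as it goes, growing toward the jars, 0.13 at the end of its travel. It runs with about 1 to 2 N of friction, plus the jars' when it meets them, and springs into the notch from about 5 mm either side. Where the notch lies along this travel varies from case to case (0.103 to 0.118)
- push_point (a point): centre of the outer face (facing the tray's -y, away from the jars) of the stop's upright red thumb plate. The face is 96 mm wide, and reaches from 31 mm below to 25 mm above this point (29 to 85 mm above the tray's underside). Axes as the tray's. The fence that meets the jars lies 64 to 74 mm further along +y, 70 mm high
- thumb_plate: the red outer layer, 6 mm thick, of the thumb plate. Its origin is no useful point: use push_point
- plate_back: the black layer, 6 mm thick, behind the red one, facing the jars; open space of 52 mm between it and the fence above 47 mm height. Its origin is no useful point
- fence: the stop's black end plate that meets the jars, 50 mm wide, 10 mm thick. Its origin is no useful point
- pointer (a point): the point under the stop's saddle where its sprung ball rides on the index bar; a thin orange pointer line across the top of the saddle shows it. It moves with the stop. Axes as the tray's
- notch (a point): the V notch (12 mm wide along the rail, 4 mm deep) in the steel index bar on the rail, shown by an orange line on the tray's back ledge and one straight across on the front lip, 4 mm broad; does not move. The stop is home when pointer lies over it along the tray's y. Pushing force falls (the stop jumps ahead about 5 mm) as the ball drops in; leaving the notch takes about 8 N either way. Axes as the tray's
- jar_1: red-capped spice jar 1 of the row (1 next to the closed end), 45 mm wide, 106 mm tall, 0.12 kg, standing loose in the tray; origin at the centre of its underside, z along the jar
- jar_2: red-capped spice jar 2 of the row (1 next to the closed end), 45 mm wide, 106 mm tall, 0.12 kg, standing loose in the tray; origin at the centre of its underside, z along the jar
- jar_3: red-capped spice jar 3 of the row (1 next to the closed end), 45 mm wide, 106 mm tall, 0.12 kg, standing loose in the tray; origin at the centre of its underside, z along the jar
- mug: a mug, dark above and pale green below, 82x117x94 mm; loose bystander, origin at the centre of its underside
- tumbler: a clear drinking glass, 76 mm wide, 86 mm tall; loose bystander, origin at the centre of its underside
- salt_shaker: a clear salt shaker with grey cap, 44 mm wide, 90 mm tall; loose bystander, origin at the centre of its underside
- pepper_mill: a dark wooden pepper mill, 58 mm wide, 170 mm tall; loose bystander, origin at the centre of its underside
- pear: a green-yellow pear, 68 mm wide, 101 mm tall; loose bystander, origin at the centre of its underside
There are look-alikes about, which are no part of the job. What is shaped like the jar_1 but pink or purple is not meant.

How it is judged:
By the outcome, as a careful person would: the job done as asked, in the order asked, and still so for the second after the job is handed in, with the robot touching nothing.
It also fails if it takes over 38 s, if anything falls off the work surface, if the arm or the gripper's body presses on something with over 40 N, if the wrist force passes 120 N, or if a joint passes its speed limit or range.

## Working session

There is one attempt and no reset: what is moved stays moved. The work goes in short steps, Python scripts to look and compute and a tool call to move; the robot and the scene stay as the last step left them, time stands still between calls to the robot, and variables do not carry over. Pictures are saved under pics/ and viewed, and the job is handed in when it is done.

Besides the shell and the picture viewer there is one more tool, called after "Request:" as a command line: name --argument value ..., lists and objects as JSON in quotes. drive_tool: Moves the arm, as the interface text tells. Its arguments: {"type":"object","properties":{"rows":{"type":"array"},"jaw":{"type":"number"}},"required":["rows"]}

```bash
mkdir -p pics; cat > h.py <<'E'
import numpy as np, cv2
from bench import get_obs, capture, get_calibration, job
def pt(name,depth,u,v,cal=None):
    c=cal or get_calibration(name);K=np.array(c["K"]);T=np.linalg.inv(np.array(c["camera_from_world"]))
    d=depth[v,u]
    p=np.array([(u-K[0,2])/K[0,0]*d,-(v-K[1,2])/K[1,1]*d,-d,1])
    return (T@p)[:3]
E
python3 - <<'E'
from h import *
o=get_obs();print({k:np.round(v,3).tolist() for k,v in o.items()})
for n in ["scene","top"]:
    p,d=capture(n);cv2.imwrite(f"pics/{n}0.png",p);np.save(f"{n}0.npy",d)
    print(n,get_calibration(n))
E
```

```text
{'time_s': 0.0, 'joint_positions': [61.888, 33.031, 1.422, 82.388, -0.858, 64.687, -3.238], 'joint_vel': [0.033, 0.003, 0.01, -0.061, -0.009, -0.065, -0.008], 'tau': [0.0, -76.576, 2.251, -28.598, 0.016, 0.013, -0.0], 'eef_pos': [0.267, -0.619, 0.23], 'eef_rot': [[0.918, 0.396, -0.001], [0.396, -0.918, 0.001], [-0.0, -0.002, -1.0]], 'ft_force': [0.286, 0.462, -0.337], 'torque': [0.013, 0.004, -0.029], 'gripper_width': 0.085}
scene {'K': array([[485.38942633,   0.        , 255.02611715],
       [  0.        , 485.38942633, 195.68355501],
       [  0.        ,   0.        ,   1.        ]]), 'camera_from_world': array([[ 0.55551114, -0.83112641, -0.02522432, -0.30152729],
       [ 0.4616452 ,  0.28304123,  0.84069695, -0.26565275],
       [-0.69158591, -0.47866122,  0.54091808, -1.38408471],
       [ 0.        ,  0.        ,  0.        ,  1.        ]])}
top {'K': array([[370.72774975,   0.        , 252.02097349],
       [  0.        , 370.72774975, 197.39809004],
       [  0.        ,   0.        ,   1.        ]]), 'camera_from_world': array([[ 0.02316843, -0.99971727,  0.0053482 , -0.04953063],
       [ 0.99385346,  0.02361114,  0.10815639, -0.50735665],
       [-0.10825209,  0.00280951,  0.99411951, -1.3016829 ],
       [ 0.        ,  0.        ,  0.        ,  1.        ]])}
```

View pics/scene0.png

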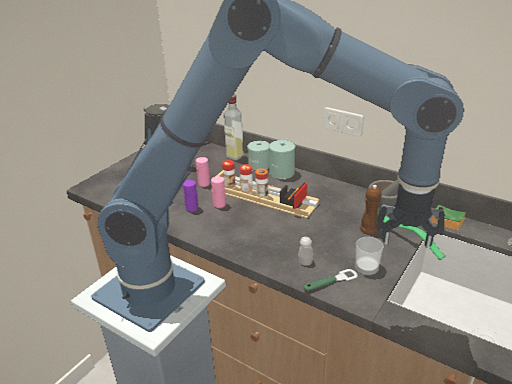

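View pics/top0.png

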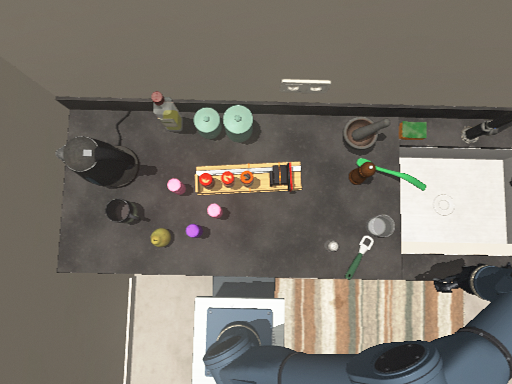

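The tray lies at about (195–300, 162–195) in the top view, with the closed end on the left. The red plate is near (291,178), so the push goes toward world +y.

```bash
python3 - <<'E'
from h import *
p=cv2.imread("pics/top0.png");cv2.imwrite("pics/topz.png",cv2.resize(p[150:205,185:315],None,fx=6,fy=6,interpolation=cv2.INTER_CUBIC))
p=cv2.imread("pics/scene0.png");cv2.imwrite("pics/scz.png",cv2.resize(p[150:220,205:325],None,fx=6,fy=6,interpolation=cv2.INTER_CUBIC))
E
```

```text
(no output)
```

View pics/topz.png

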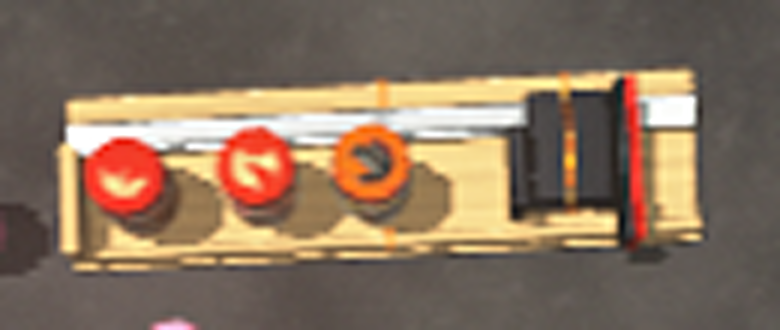

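View pics/scz.png

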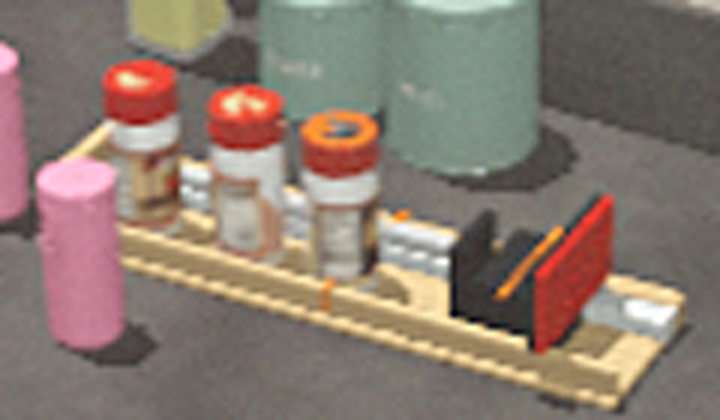

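```bash
python3 - <<'E'
from h import *
c=get_calibration("top");d=np.load("top0.npy");K=c["K"];T=np.linalg.inv(c["camera_from_world"])
def plane(u,v,z):
    r=T[:3,:3]@np.array([(u-K[0,2])/K[0,0],-(v-K[1,2])/K[1,1],-1]);o=T[:3,3];return o+r*(z-o[2])/r[2]
def cr(u,v): return (185+(u+.5)/6-.5,150+(v+.5)/6-.5)
for n,u,v,z in [("ledge",382,90,.026),("lip",390,237,.026),("ptrF",565,80,.05),("ptrN",571,205,.05),("redF",631,80,.085),("redN",641,240,.085),("plateshadow",625,240,.03),("cNL",72,265,.026),("cNR",702,238,.026),("cFL",68,100,.026),("cFR",692,70,.026)]:
    a,b=cr(u,v); print(n,np.round(plane(a,b,z),3),np.round(pt("top",d,int(round(a)),int(round(b)),c),3))
# pointcloud of the region for heights
for nm in ["top","scene"]:
    p=cv2.imread(f"pics/{nm}0.png").astype(int);D=np.load(f"{nm}0.npy");cc=get_calibration(nm)
    B,G,R=p[...,0],p[...,1],p[...,2]
    m=(R>150)&(G<60)&(B<60)
    pts=np.array([pt(nm,D,u,v,cc) for v,u in zip(*np.where(m&(D>0)))])
    s=pts[(pts[:,1]<0)&(pts[:,1]>-.3)&(pts[:,0]>.4)&(pts[:,0]<.8)]
    print(nm,len(s)); 
    k=s[s[:,1]<s[:,1].min()+.04];print(np.round(k.min(0),3),np.round(k.max(0),3),np.round(k.mean(0),3)); print(np.round(k[::max(1,len(k)//25)],3))
E
```

```text
ledge [ 0.628 -0.021  0.026] [ 0.627 -0.02   0.021]
lip [ 0.538 -0.028  0.026] [ 0.538 -0.03   0.032]
ptrF [ 0.632 -0.13   0.05 ] [ 0.632 -0.131  0.049]
ptrN [ 0.557 -0.135  0.05 ] [ 0.561 -0.138  0.016]
redF [ 0.625 -0.165  0.085] [ 0.625 -0.166  0.086]
redN [ 0.532 -0.172  0.085] [ 0.533 -0.173  0.068]
plateshadow [ 0.539 -0.169  0.03 ] [ 0.534 -0.166  0.062]
cNL [0.517 0.162 0.026] [0.519 0.163 0.004]
cNR [ 0.542 -0.215  0.026] [ 0.547 -0.221 -0.001]
cFL [0.617 0.168 0.026] [ 0.623  0.172 -0.001]
cFR [ 0.645 -0.208  0.026] [ 0.651 -0.212  0.002]
top 30
[ 0.534 -0.171  0.081] [ 0.625 -0.162  0.092] [ 0.579 -0.167  0.086]
[[ 0.625 -0.163  0.086]
 [ 0.621 -0.162  0.089]
 [ 0.618 -0.163  0.087]
 [ 0.615 -0.163  0.083]
 [ 0.611 -0.163  0.086]
 [ 0.612 -0.167  0.081]
 [ 0.607 -0.166  0.086]
 [ 0.603 -0.166  0.09 ]
 [ 0.6   -0.167  0.086]
 [ 0.597 -0.167  0.083]
 [ 0.594 -0.167  0.084]
 [ 0.59  -0.167  0.084]
 [ 0.587 -0.167  0.084]
 [ 0.583 -0.167  0.087]
 [ 0.579 -0.166  0.09 ]
 [ 0.576 -0.167  0.086]
 [ 0.572 -0.167  0.086]
 [ 0.569 -0.167  0.087]
 [ 0.566 -0.167  0.084]
 [ 0.562 -0.1
[... 423 characters left out ...]
63]
 [ 0.601 -0.167  0.07 ]
 [ 0.599 -0.169  0.067]
 [ 0.568 -0.17   0.08 ]
 [ 0.603 -0.167  0.061]
 [ 0.557 -0.172  0.083]
 [ 0.597 -0.17   0.061]
 [ 0.564 -0.172  0.075]
 [ 0.598 -0.169  0.056]
 [ 0.559 -0.171  0.074]
 [ 0.598 -0.17   0.052]
 [ 0.573 -0.172  0.062]
 [ 0.532 -0.167  0.079]
 [ 0.554 -0.17   0.068]
 [ 0.574 -0.171  0.057]
 [ 0.54  -0.174  0.073]
 [ 0.566 -0.172  0.058]
 [ 0.535 -0.173  0.071]
 [ 0.575 -0.171  0.048]
 [ 0.536 -0.169  0.065]
 [ 0.553 -0.171  0.057]
 [ 0.588 -0.168  0.036]
 [ 0.545 -0.172  0.057]
 [ 0.526 -0.175  0.065]
 [ 0.56  -0.171  0.045]
 [ 0.553 -0.172  0.045]
 [ 0.536 -0.173  0.051]
 [ 0.54  -0.171  0.043]
 [ 0.542 -0.174  0.039]
 [ 0.532 -0.172  0.036]]
```

Request:
drive_tool --rows '[[[0, 0, 0, 0.96], [0, 0, 0, 0.96], [0, 0, 0, 0.96], [0, 0, 0, 0.96], [0, 0, 0, 0.96]]]' --jaw 0

```text
time_s: 0.52
eef_pos: [0.267, -0.6197, 0.2308]
eef_rot: [[0.998, 0.068, -0.0], [0.068, -0.998, 0.001], [-0.0, -0.001, -1.0]]
ft_force: [0.4, -0.8, -0.1]
gripper_width: 0.0257
```

```bash
python3 - <<'E'
from h import *
c=get_calibration("top");d=np.load("top0.npy")
for u,v in [(368,169),(355,178),(380,226),(333,245),(385,125),(366,128)]: print(u,v,np.round(pt("top",d,u,v,c),3))
o=get_obs();print({k:np.round(v,3).tolist() for k,v in o.items()})
w=get_calibration("wrist");T=np.linalg.inv(w["camera_from_world"]);print(T)
E
```

```text
368 169 [ 0.596 -0.413  0.161]
355 178 [ 0.583 -0.4    0.055]
380 226 [ 0.418 -0.504  0.005]
333 245 [ 0.347 -0.314  0.09 ]
385 125 [ 0.746 -0.472  0.157]
366 128 [ 0.751 -0.426  0.101]
{'time_s': 0.517, 'joint_positions': [58.938, 33.193, 6.576, 82.493, -3.981, 64.597, -19.92], 'joint_vel': [-6.964, 0.594, 12.245, 0.336, -7.448, -0.097, -39.31], 'tau': [1.009, -76.473, 3.084, -28.564, 0.289, 0.01, 1.447], 'eef_pos': [0.267, -0.62, 0.231], 'eef_rot': [[0.998, 0.068, -0.0], [0.068, -0.998, 0.001], [-0.0, -0.001, -1.0]], 'ft_force': [0.368, -0.805, -0.064], 'torque': [-0.008, 0.015, 0.043], 'gripper_width': 0.026}
[[ 6.77220511e-02  9.48711276e-01  3.08805180e-01  3.45692554e-01]
 [-9.97704036e-01  6.45879829e-02  2.03727672e-02 -6.14519058e-01]
 [-6.17229739e-04 -3.09475860e-01  9.50907099e-01  3.74281924e-01]
 [ 0.00000000e+00  0.00000000e+00  0.00000000e+00  1.00000000e+00]]
```

Request:
drive_tool --rows '[[[0.3, -0.5, 0, 0], [0.6, -1, 0, 0], [0.6, -1, 0, 0], [0.6, -1, 0, 0], [0.6, -1, 0, 0]]]'

```text
time_s: 0.93
eef_pos: [0.3152, -0.5242, 0.231]
eef_rot: [[0.997, 0.075, -0.0], [0.075, -0.997, 0.001], [-0.0, -0.001, -1.0]]
ft_force: [0.4, 0.1, 0.8]
gripper_width: 0.0003
```

Request:
drive_tool --rows '[[[0.6, -1, 0, 0], [0.6, -1, 0, 0], [0.6, -1, 0, 0], [0.6, -1, 0, 0], [0.6, -1, 0, 0]]]'

```text
time_s: 1.35
eef_pos: [0.3677, -0.4201, 0.2311]
eef_rot: [[0.997, 0.075, -0.0], [0.075, -0.997, 0.001], [-0.0, -0.001, -1.0]]
ft_force: [1.1, -0.0, 0.0]
gripper_width: 0.0001
```

Request:
drive_tool --rows '[[[1, -1, 0, 0], [1, -1, 0, 0], [1, -1, 0, 0], [1, -1, 0, 0], [1, -1, 0, 0]]]'

```text
time_s: 1.77
eef_pos: [0.4604, -0.3131, 0.2312]
eef_rot: [[0.997, 0.075, -0.0], [0.075, -0.997, 0.0], [-0.0, -0.0, -1.0]]
ft_force: [0.2, -0.9, 0.5]
gripper_width: 0.0
```

Request:
drive_tool --rows '[[[1, -0.8, 0, 0], [1, -0.8, 0, 0], [1, -0.6, 0, 0], [1, -0.4, 0, 0], [0.6, -0.2, 0, 0]]]'

```text
time_s: 2.18
eef_pos: [0.5494, -0.2496, 0.2311]
eef_rot: [[0.997, 0.077, 0.0], [0.077, -0.997, 0.001], [0.001, -0.001, -1.0]]
ft_force: [0.3, 0.3, 0.7]
gripper_width: 0.0
```

```bash
python3 - <<'E'
from h import *
o=get_obs();print({k:np.round(v,3).tolist() for k,v in o.items()})
for n in ["wrist","scene"]:
  p,d=capture(n);cv2.imwrite(f"pics/{n}1.png",p)
E
```

```text
{'time_s': 2.183, 'joint_positions': [18.097, 26.837, 2.983, 93.818, -1.657, 59.392, -63.964], 'joint_vel': [-7.878, 8.376, 0.815, -14.669, 0.35, 6.754, -8.887], 'tau': [1.796, -68.234, 2.964, -26.262, 0.188, -0.062, 0.005], 'eef_pos': [0.549, -0.25, 0.231], 'eef_rot': [[0.997, 0.077, 0.0], [0.077, -0.997, 0.001], [0.001, -0.001, -1.0]], 'ft_force': [0.27, 0.264, 0.7], 'torque': [-0.008, 0.037, -0.018], 'gripper_width': 0.0}
```

View pics/wrist1.png

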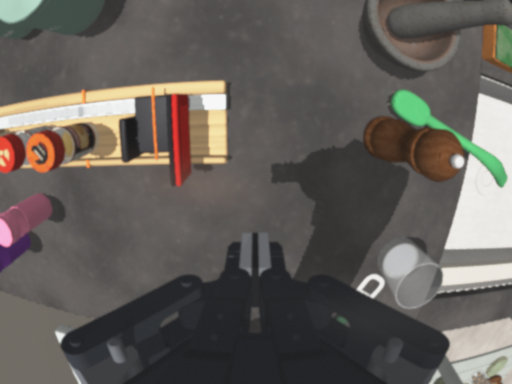

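View pics/scene1.png

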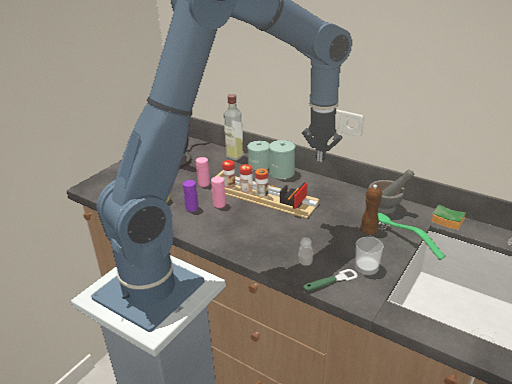

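The scene view shows the tool right of the tray, clear of the pepper mill. The wrist view shows the closed fingertips at (256,235) and the red plate at (180,140), with nothing in the way. Next I descend behind the plate.

Request:
drive_tool --rows '[[[0, 0, 0.5, 0], [0, 0, 1, 0], [0, 0, 1, 0], [0, 0, 1, 0], [0, 0, 1, 0]]]'

```text
time_s: 2.7
eef_pos: [0.5455, -0.2542, 0.1399]
eef_rot: [[0.998, 0.07, -0.001], [0.07, -0.998, -0.001], [-0.001, 0.0, -1.0]]
ft_force: [0.9, 0.5, -0.4]
gripper_width: -0.0002
```

Request:
drive_tool --rows '[[[0.3, 0, 1, 0], [0.3, 0, 1, 0], [0.3, 0, 0.5, 0], [0, 0, 0, 0], [0, 0, 0, 0]]]'

```text
time_s: 3.12
eef_pos: [0.5647, -0.2522, 0.0911]
eef_rot: [[0.997, 0.071, -0.001], [0.071, -0.997, 0.0], [-0.001, -0.0, -1.0]]
ft_force: [0.8, 0.1, -0.8]
gripper_width: -0.0002
```

Request:
drive_tool --rows '[[[0.3, 0, 0.8, 0], [0.4, -0.2, 0.8, 0], [0.1, -0.5, 0, 0], [0, 0, 0, 0], [0, 0, 0, 0]]]'

```text
time_s: 3.53
eef_pos: [0.5806, -0.236, 0.0607]
eef_rot: [[0.997, 0.073, 0.001], [0.073, -0.997, -0.0], [0.001, 0.0, -1.0]]
ft_force: [-0.4, -0.2, 0.9]
gripper_width: -0.0003
```

```bash
python3 - <<'E'
from h import *
o=get_obs();print({k:np.round(v,4).tolist() for k,v in o.items()})
for n in ["wrist","scene"]:
  p,d=capture(n);np.save(n+"2.npy",d);cv2.imwrite(f"pics/{n}2.png",p if n=="wrist" else cv2.resize(p[120:230,205:345],None,fx=5,fy=5,interpolation=cv2.INTER_CUBIC))
E
```

```text
{'time_s': 3.5333, 'joint_positions': [16.4413, 39.4108, 2.2675, 100.5593, -2.2467, 40.0148, -65.9118], 'joint_vel': [0.7443, -0.2421, 0.9325, -0.3379, 0.1919, -0.1756, 0.2689], 'tau': [-0.9226, -74.942, 2.2843, -20.0214, -0.1049, -0.012, -0.1059], 'eef_pos': [0.5806, -0.236, 0.0607], 'eef_rot': [[0.9973, 0.0728, 0.001], [0.0728, -0.9973, -0.0002], [0.001, 0.0003, -1.0]], 'ft_force': [-0.4144, -0.2164, 0.8864], 'torque': [-0.0016, 0.0125, -0.0361], 'gripper_width': -0.0003}
```

View pics/wrist2.png

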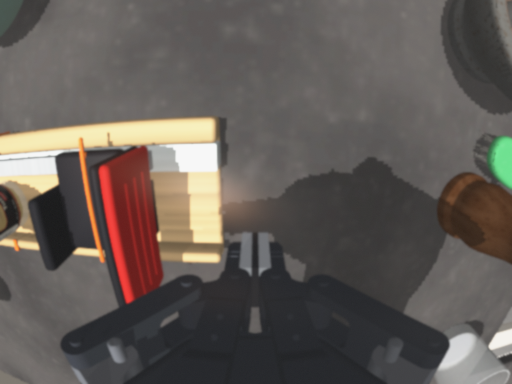

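View pics/scene2.png

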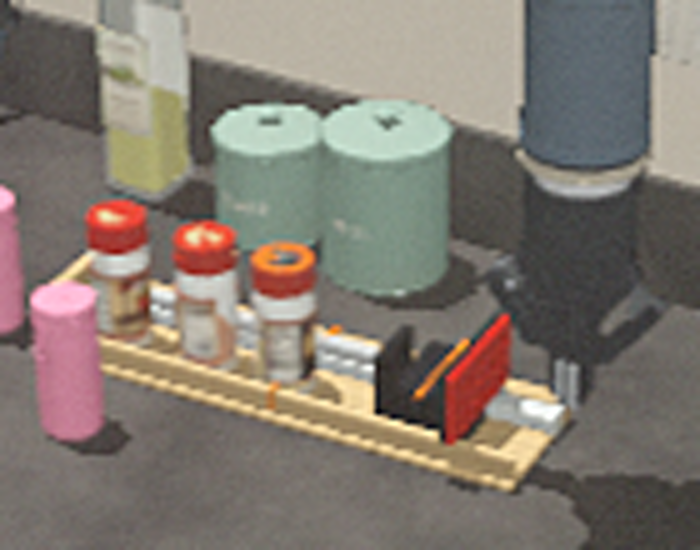

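The wrist view shows the fingertips at (256,240) behind the plate, whose face runs (105–160, 150–300). They are level with the plate and well clear, so I approach.

Request:
drive_tool --rows '[[[0, -0.4, 0, 0], [0, -0.6, 0, 0], [0, -0.5, 0, 0], [0, -0.2, 0, 0], [0, -0.1, 0, 0]]]'

```text
time_s: 4.05
eef_pos: [0.578, -0.1986, 0.0594]
eef_rot: [[0.997, 0.074, -0.0], [0.074, -0.997, 0.001], [0.0, -0.001, -1.0]]
ft_force: [0.6, 0.3, -0.7]
gripper_width: 0.0002
```

Request:
drive_tool --rows '[[[0, -0.1, 0, 0], [0, -0.1, 0, 0], [0, -0.1, 0, 0], [0, -0.1, 0, 0], [0, -0.1, 0, 0]]]'

```text
time_s: 4.47
eef_pos: [0.5771, -0.1907, 0.0593]
eef_rot: [[0.997, 0.071, -0.0], [0.071, -0.997, -0.0], [-0.0, 0.0, -1.0]]
ft_force: [-0.5, 0.1, 0.0]
gripper_width: -0.0001
```

Request:
drive_tool --rows '[[[0, -0.15, 0, 0], [0, -0.15, 0, 0], [0, -0.15, 0, 0], [0, -0.15, 0, 0], [0, -0.15, 0, 0]]]'

```text
time_s: 4.88
eef_pos: [0.576, -0.1766, 0.0593]
eef_rot: [[0.997, 0.071, 0.0], [0.071, -0.997, -0.001], [0.0, 0.001, -1.0]]
ft_force: [0.5, -4.6, -2.1]
gripper_width: 0.0001
```

Request:
drive_tool --rows '[[[0, -0.2, 0, 0], [0, -0.2, 0, 0], [0, -0.2, 0, 0], [0, -0.2, 0, 0], [0, -0.2, 0, 0]]]'

```text
time_s: 5.3
eef_pos: [0.5746, -0.1571, 0.0594]
eef_rot: [[0.998, 0.07, 0.0], [0.07, -0.998, -0.002], [0.0, 0.002, -1.0]]
ft_force: [0.8, -6.7, -1.7]
gripper_width: -0.0001
```

```bash
python3 - <<'E'
from h import *
o=get_obs();print({k:np.round(o[k],4).tolist() for k in ("time_s","eef_pos","ft_force")})
p,d=capture("wrist");cv2.imwrite(f"pics/wrist3.png",p)
E
```

```text
{'time_s': 5.3, 'eef_pos': [0.5746, -0.1571, 0.0594], 'ft_force': [0.8369, -6.7462, -1.6828]}
```

View pics/wrist3.png

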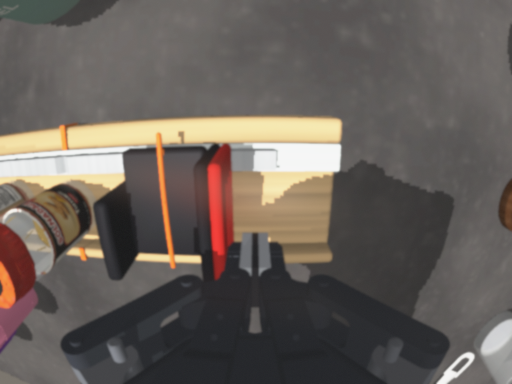

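The wrist view shows the fingers against the red plate (220,240), the pointer line at x≈160–173, and the notch marks at (64,135) and (83,253). Now I measure the remaining travel.

```bash
cat >> h.py <<'E'
def ray(name,u,v,c):
    K=np.array(c["K"]);x=(u-K[0,2])/K[0,0];y=(v-K[1,2])/K[1,1]
    if name=="wrist":
        r=np.hypot(x,y)+1e-12; s=np.tan(r)/r; x,y=x*s,y*s
    T=np.linalg.inv(np.array(c["camera_from_world"]))
    return T[:3,3],T[:3,:3]@np.array([x,-y,-1.])
def orange(name,tag):
    c=get_calibration(name);o=get_obs();p,D=capture(name);cv2.imwrite(f"pics/{tag}.png",p)
    h=cv2.cvtColor(p,cv2.COLOR_BGR2HSV);m=((h[...,0]>9)&(h[...,0]<19)&(h[...,1]>170)&(h[...,2]>120)).astype(np.uint8)
    n,l,st,ce=cv2.connectedComponentsWithStats(m)
    a=np.deg2rad(4.2);ty=np.array([-np.sin(a),np.cos(a),0]);tx=np.array([np.cos(a),np.sin(a),0])
    print(np.round(o["eef_pos"],4),np.round(o["ft_force"],1),o["time_s"],"tcp ty",round(ty@o["eef_pos"],4))
    for i in range(1,n):
        if st[i,4]<4: continue
        P=[]
        for v,u in zip(*np.where(l==i)):
            if D[v,u]>0:
                O,r=ray(name,u,v,c);P.append(O+r*D[v,u])
        if not P: continue
        P=np.array(P);q=np.median(P,0)
        if .45<q[0]<.7 and -.25<q[1]<.1: print(np.round(ce[i]),st[i,4],np.round(q,3),"ty med",np.round(np.median(P@ty),4),"tx",np.round((P@tx).min(),3),np.round((P@tx).max(),3))
E
python3 -c "
from h import *
orange('wrist','w4');orange('top','t4')"
```

```text
[ 0.5745 -0.1557  0.0593] [ 0.1 -0.7  0.2] 5.35 tcp ty -0.1974
[ 66. 136.] 77 [ 0.625 -0.021  0.025] ty med -0.0669 tx 0.614 0.63
[164. 202.] 597 [ 0.592 -0.103  0.049] ty med -0.146 tx 0.54 0.622
[ 84. 254.] 40 [ 0.535 -0.027  0.028] ty med -0.066 tx 0.527 0.537
[  7. 288.] 429 [ 0.563 -0.03   0.115] ty med -0.0717 tx 0.545 0.574
[ 0.5745 -0.1554  0.0593] [ 0.5 -1.3  0.4] 5.4 tcp ty -0.197
[271. 166.] 5 [ 0.621 -0.102  0.046] ty med -0.1474 tx 0.607 0.619
[246. 177.] 76 [ 0.567 -0.015  0.115] ty med -0.0564 tx 0.548 0.587
[272. 182.] 10 [ 0.563 -0.106  0.049] ty med -0.1467 tx 0.546 0.561
```

Request:
drive_tool --rows '[[[0, -0.2, 0, 0], [0, -0.2, 0, 0], [0, -0.2, 0, 0], [0, -0.2, 0, 0], [0, -0.2, 0, 0]]]'

```text
time_s: 5.87
eef_pos: [0.5731, -0.137, 0.0593]
eef_rot: [[0.998, 0.07, 0.0], [0.07, -0.998, -0.002], [0.0, 0.002, -1.0]]
ft_force: [-0.3, -6.1, -1.8]
gripper_width: 0.0002
```

Request:
drive_tool --rows '[[[0, -0.15, 0, 0], [0, -0.15, 0, 0], [0, -0.15, 0, 0], [0, -0.15, 0, 0], [0, -0.15, 0, 0]]]'

```text
time_s: 6.28
eef_pos: [0.572, -0.1217, 0.0593]
eef_rot: [[0.997, 0.071, 0.0], [0.071, -0.997, -0.001], [0.0, 0.001, -1.0]]
ft_force: [0.4, -6.6, -2.5]
gripper_width: -0.0004
```

Request:
drive_tool --rows '[[[0, -0.15, 0, 0], [0, -0.15, 0, 0], [0, -0.15, 0, 0], [0, -0.15, 0, 0], [0, -0.15, 0, 0]]]'

```text
time_s: 6.7
eef_pos: [0.5709, -0.1069, 0.0593]
eef_rot: [[0.998, 0.07, 0.0], [0.07, -0.998, -0.001], [-0.0, 0.001, -1.0]]
ft_force: [0.5, -6.7, -0.8]
gripper_width: 0.0002
```

```bash
python3 -c "
from h import *
orange('wrist','w5')"
```

```text
[ 0.5709 -0.1069  0.0593] [ 0.5 -6.7 -0.8] 6.7 tcp ty -0.1484
[127. 126.] 26 [ 0.629 -0.021  0.025] ty med -0.0675 tx 0.618 0.629
[164. 201.] 611 [ 0.589 -0.054  0.049] ty med -0.0971 tx 0.508 0.622
[ 27. 280.] 1806 [ 0.569 -0.     0.115] ty med -0.0423 tx 0.544 0.586
[140. 258.] 52 [ 0.535 -0.027  0.028] ty med -0.0664 tx 0.527 0.548
```

View pics/w5.png

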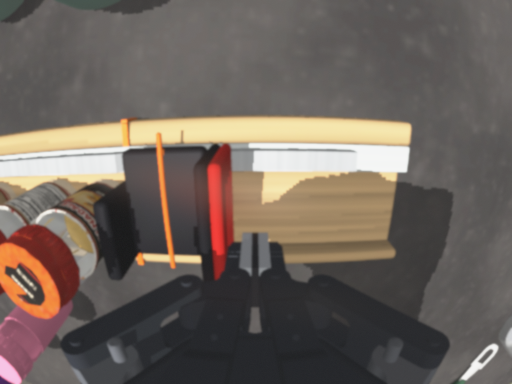

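The wrist view shows the fence at jar 3, still upright, with pointer x≈165 and notch marks at x≈127 and 140. About 30 mm remain.

Request:
drive_tool --rows '[[[0, -0.15, 0, 0], [0, -0.15, 0, 0], [0, -0.12, 0, 0], [0, -0.1, 0, 0], [0, -0.1, 0, 0]]]'

```text
time_s: 7.17
eef_pos: [0.57, -0.0942, 0.0593]
eef_rot: [[0.997, 0.071, -0.0], [0.071, -0.997, -0.001], [-0.0, 0.001, -1.0]]
ft_force: [-0.4, -5.8, -1.5]
gripper_width: -0.0003
```

Request:
drive_tool --rows '[[[0, -0.08, 0, 0], [0, -0.08, 0, 0], [0, -0.08, 0, 0], [0, 0, 0, 0]]]'

```text
time_s: 7.5
eef_pos: [0.5696, -0.0886, 0.0593]
eef_rot: [[0.997, 0.071, -0.0], [0.071, -0.997, -0.0], [-0.0, 0.0, -1.0]]
ft_force: [-0.2, -2.6, -0.5]
gripper_width: 0.0
```

```bash
python3 -c "
from h import *
orange('wrist','w6')"
```

```text
[ 0.5696 -0.0886  0.0593] [-0.2 -2.6 -0.5] 7.5 tcp ty -0.1301
[154. 119.] 10 [ 0.632 -0.021  0.022] ty med -0.0674 tx 0.627 0.629
[164. 198.] 637 [ 0.589 -0.036  0.049] ty med -0.0787 tx 0.54 0.622
[ 26. 273.] 1834 [0.572 0.017 0.115] ty med -0.0253 tx 0.548 0.591
[164. 260.] 51 [ 0.535 -0.027  0.028] ty med -0.0662 tx 0.528 0.548
```

View pics/w6.png

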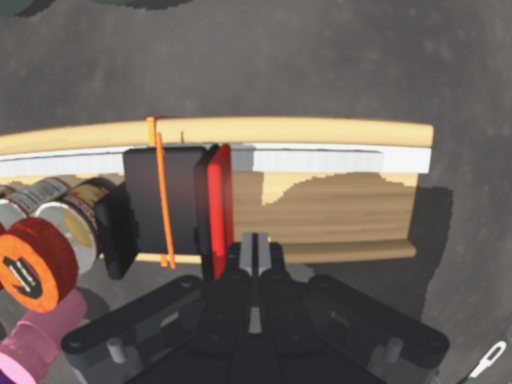

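Request:
drive_tool --rows '[[[0, -0.05, 0, 0], [0, -0.05, 0, 0], [0, -0.05, 0, 0], [0, -0.05, 0, 0], [0, 0, 0, 0]]]'

```text
time_s: 7.97
eef_pos: [0.5693, -0.0843, 0.0593]
eef_rot: [[0.997, 0.072, -0.0], [0.072, -0.997, 0.0], [-0.0, -0.0, -1.0]]
ft_force: [-3.1, -2.3, 0.0]
gripper_width: 0.0
```

Request:
drive_tool --rows '[[[0, -0.05, 0, 0], [0, 0, 0, 0]]]'

```text
time_s: 8.13
eef_pos: [0.5693, -0.083, 0.0592]
eef_rot: [[0.997, 0.072, -0.0], [0.072, -0.997, 0.001], [-0.0, -0.001, -1.0]]
ft_force: [-1.6, -1.8, 0.2]
gripper_width: -0.0002
```

Request:
drive_tool --rows '[[[0, -0.05, 0, 0], [0, 0, 0, 0]]]'

```text
time_s: 8.3
eef_pos: [0.5696, -0.0819, 0.0593]
eef_rot: [[0.997, 0.072, 0.0], [0.072, -0.997, 0.001], [0.0, -0.001, -1.0]]
ft_force: [0.2, -1.1, 0.3]
gripper_width: 0.0
```

```bash
python3 -c "
from h import *
orange('wrist','w7')"
```

```text
[ 0.5696 -0.0819  0.0593] [ 0.2 -1.1  0.3] 8.3 tcp ty -0.1234
[165. 118.] 9 [ 0.632 -0.021  0.021] ty med -0.0674 tx 0.629 0.63
[165. 201.] 641 [ 0.587 -0.029  0.049] ty med -0.0721 tx 0.529 0.622
[ 26. 274.] 1842 [0.571 0.024 0.115] ty med -0.0184 tx 0.549 0.591
```

Request:
drive_tool --rows '[[[0, -0.04, 0, 0], [0, 0, 0, 0]]]'

```text
time_s: 8.52
eef_pos: [0.5697, -0.0813, 0.0594]
eef_rot: [[0.997, 0.072, 0.001], [0.072, -0.997, 0.001], [0.001, -0.0, -1.0]]
ft_force: [-0.2, 0.1, -0.1]
gripper_width: -0.0001
```

```bash
python3 -c "
from h import *
orange('wrist','w8')"
```

```text
[ 0.5697 -0.0813  0.0594] [-0.2  0.1 -0.1] 8.5167 tcp ty -0.1228
[165. 118.] 5 [ 0.632 -0.021  0.022] ty med -0.0675 tx 0.629 0.629
[164. 204.] 654 [ 0.585 -0.028  0.049] ty med -0.0709 tx 0.51 0.622
[ 26. 274.] 1808 [0.571 0.024 0.115] ty med -0.0176 tx 0.548 0.591
```

Request:
drive_tool --rows '[[[0, -0.05, 0, 0], [0, 0, 0, 0]]]'

```text
time_s: 8.73
eef_pos: [0.5694, -0.0804, 0.0593]
eef_rot: [[0.997, 0.072, 0.0], [0.072, -0.997, 0.0], [0.0, -0.0, -1.0]]
ft_force: [-0.0, 0.4, 0.6]
gripper_width: -0.0001
```

```bash
python3 -c "
from h import *
orange('wrist','w9')"
```

```text
[ 0.5694 -0.0804  0.0593] [-0.   0.4  0.6] 8.7333 tcp ty -0.1219
[167. 118.] 8 [ 0.633 -0.021  0.022] ty med -0.0675 tx 0.628 0.63
[159. 201.] 608 [ 0.587 -0.024  0.049] ty med -0.067 tx 0.539 0.622
[ 23. 275.] 1424 [0.569 0.027 0.115] ty med -0.0153 tx 0.548 0.591
[175. 260.] 53 [ 0.535 -0.027  0.028] ty med -0.0658 tx 0.509 0.537
```

View pics/w9.png

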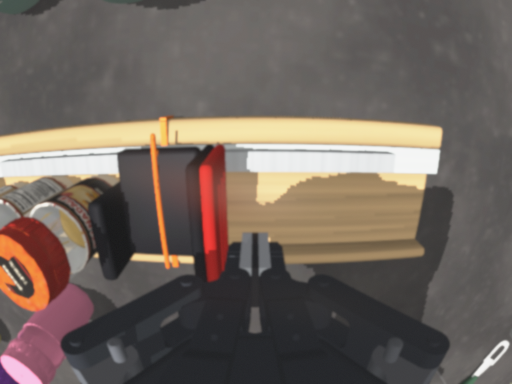

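The force fell to zero and the stop jumped about 4 mm ahead of the fingers (plate at x≈213, TCP gap visible). The pointer measures −0.067 against the notch's −0.067. I back off.

Request:
drive_tool --rows '[[[0, 0.3, 0, 0], [0, 0.8, 0, 0], [0, 1, 0, 0], [0, 1, -0.4, 0], [0, 0.5, -1, 0]]]'

```text
time_s: 9.2
eef_pos: [0.5727, -0.1559, 0.0856]
eef_rot: [[0.998, 0.069, -0.004], [0.069, -0.998, -0.001], [-0.004, 0.001, -1.0]]
ft_force: [-0.4, -0.9, -0.4]
gripper_width: -0.0
```

Request:
drive_tool --rows '[[[0, 0.5, -1, 0], [0, 0.5, -1, 0], [0, 0.5, -1, 0], [0, 0, 0, 0], [0, 0, 0, 0]]]'

```text
time_s: 9.62
eef_pos: [0.577, -0.184, 0.1483]
eef_rot: [[0.998, 0.07, 0.002], [0.07, -0.998, -0.001], [0.002, 0.001, -1.0]]
ft_force: [-0.0, 0.2, -0.6]
gripper_width: -0.0002
```

```bash
python3 -c "
from h import *
orange('wrist','w10');orange('scene','s10');orange('top','t10')
a=cv2.imread('pics/s10.png')[120:230,205:345];cv2.imwrite('pics/s10z.png',cv2.resize(a,None,fx=5,fy=5,interpolation=cv2.INTER_CUBIC))"
```

```text
[ 0.577  -0.184   0.1483] [-0.   0.2 -0.6] 9.6167 tcp ty -0.2258
[ 93. 120.] 8 [ 0.631 -0.021  0.025] ty med -0.0672 tx 0.625 0.629
[ 94. 134.] 8 [ 0.616 -0.021  0.024] ty med -0.0659 tx 0.612 0.615
[ 86. 171.] 230 [ 0.584 -0.023  0.049] ty med -0.0663 tx 0.537 0.618
[  9. 208.] 355 [0.566 0.022 0.115] ty med -0.0199 tx 0.549 0.589
[ 0.5764 -0.1829  0.1473] [-0.8 -0.1 -1. ] 9.6667 tcp ty -0.2247
[249. 168.] 35 [0.562 0.039 0.113] ty med -0.0025 tx 0.55 0.584
[262. 190.] 9 [ 0.553 -0.023  0.044] ty med -0.0635 tx 0.534 0.562
[ 0.5761 -0.1823  0.1467] [-0.4 -0.2  0.2] 9.7167 tcp ty -0.224
[248. 166.] 4 [ 0.617 -0.022  0.046] ty med -0.0676 tx 0.612 0.62
[248. 172.] 11 [ 0.597 -0.021  0.049] ty med -0.0653 tx 0.585 0.604
[232. 176.] 77 [0.57  0.035 0.115] ty med -0.0075 tx 0.553 0.592
[250. 186.] 4 [ 0.55  -0.028  0.033] ty med -0.0678 tx 0.543 0.551
```

View pics/w10.png

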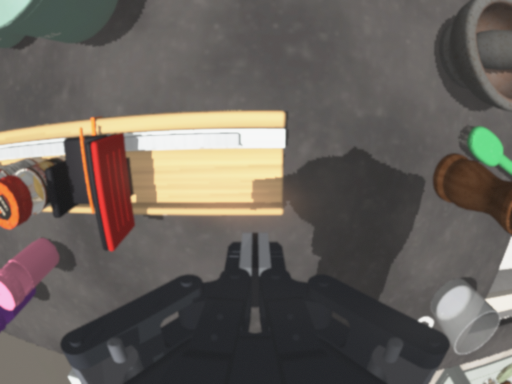

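View pics/s10z.png

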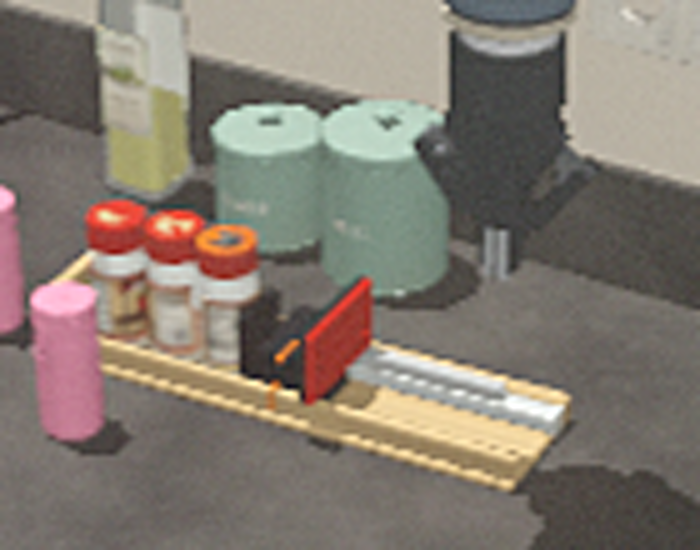

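The scene view shows the stop closed up, the pointer at (288,350) in line with the notch mark at (272,395) and all three jars upright. Pointer and notch agree within about 1 mm in the wrist and top views. The robot touches nothing, so I let it settle and hand in.

Request:
drive_tool --rows '[[[0, 0, 0, 0], [0, 0, 0, 0], [0, 0, 0, 0]]]'

```text
time_s: 10.02
eef_pos: [0.5763, -0.1822, 0.1467]
eef_rot: [[0.997, 0.072, -0.001], [0.072, -0.997, 0.0], [-0.001, -0.0, -1.0]]
ft_force: [-0.4, -0.3, 0.6]
gripper_width: 0.0
```

```bash
python3 -c "
from h import *
orange('wrist','w11');print(job.finish_job())"
```

```text
[ 0.5763 -0.1822  0.1467] [-0.4 -0.3  0.6] 10.0167 tcp ty -0.2239
[ 95. 120.] 15 [ 0.629 -0.021  0.024] ty med -0.0673 tx 0.621 0.629
[ 95. 132.] 12 [ 0.617 -0.022  0.025] ty med -0.0672 tx 0.613 0.618
[ 87. 170.] 233 [ 0.584 -0.023  0.049] ty med -0.0663 tx 0.537 0.617
[  9. 208.] 357 [0.566 0.022 0.115] ty med -0.0201 tx 0.549 0.589
the job is handed in; nothing more can be done
None
```

The stop is in its notch and the job is handed in at about 10 s. I pushed the red thumb plate with the closed fingertips, slowing to 1 mm steps near the end. When the push force fell to about zero and the stop jumped roughly 4 mm ahead of the fingers, I backed off and raised the tool clear.

- **Position:** in the last wrist view, pointer and notch agree within about 1 mm along the tray (−66 mm against −67 mm).
- **Less exact readings:** the scene camera was coarser, giving −63.5 mm for the pointer, with no separate notch reading there. The top view agreed within about 2 mm.
- **Jars and surroundings:** all three jars stand upright in the tray. I saw nothing else touched or moved.
- **Forces:** the highest push force I read was about 7 N. After the retreat the readings were just noise, with the robot touching nothing.

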